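# Set the slide attenuator to its third click, then switch its output on

### The arm

A 6-joint arm with a two-finger parallel gripper is mounted at the origin on a cart in front of the work surface, level with it; the furniture and walls round the work are solid. World frame = base frame: x ahead of the robot, y to its left, z up, the work surface at z = 0. Lengths are in m, angles in degrees, forces in N, time in s.
With the tool pointing down it reaches from about 0.4 to 0.825 m from the base axis. Payload 7 kg.
Tool frame: the origin (TCP) lies midway between the tips of the shut fingers; the grasp point (between the pads) lies r.hold_point_z behind it (r.hold_point_z is the distance from the TCP to the grasp point, in m); z points along the fingers, x is the direction in which the jaws open and shut, and the axes are right-handed (so a half turn about z gives the same grasp; the last joint's range is limited). The gripper opens to 88 mm and grips with 3 to 60 N. Pads are 19 mm wide; open, the fingers measure 130 mm over their backs; the gripper's body (78 mm by 193 mm) begins 47 mm behind the grasp point.
Start: joints at [91.622, 20.546, 0.682, 0, -70.136, -16.507], TCP at [0.173, 0.652, 0.227] pointing down, gripper open.
Joint ranges: [-176.03, 176.03], [-82.01, 121.73], [-58.28, 71.71], [-173.87, 95.51], [-174.79, -0.11], [-173.66, 173.66]. Speed limits (degrees/s): [136.94, 136.94, 172.46, 180, 180, 180].

### API

Orientations are given as [roll, pitch, yaw] about the fixed x, y, z axes, in that order (R = Rz(yaw) Ry(pitch) Rx(roll)).
In Python, from plant import get_state, viewer, close_job, r gives the robot as it stands.
- The arm moves only by the tool apply_moves, never from a script. Its argument "plan" is a list of rows, each a list of 3 entries, a list of its own where there are three numbers: the closure in counts, from 0 (fully open) to 255 (shut), then the shift along the tool's x, y, z in units of 50 mm (1.0 is 50 mm), then the turn about the tool's z in units of 6 degrees (1.0 is 6 degrees). A call has 1 to 12 rows; each row shifts and turns the commanded pose from where the row before left it, along the tool's axes as they then stand; what a row does not reach is not made up. A row lasts 1/8 s, in which the tool goes at most 62.5 mm and 10.7 degrees, less where a joint would pass 70% of its speed; a pose out of reach is approached as far as the arm can. A call is refused whole if a number of a shift passes 1 or a number of a turn 1, either way. A call with a gripper value outside its range is refused whole. The fingers move at their own pace and stop on an object; "squeeze" is the grip in N (left out, the last holds). Time passes only in rows, so rows that do not move let the fingers close. It gives the time, the measured TCP pose, the force and the opening at its end, in the units of the state.
- get_state(): the state, without advancing time (a new reading comes with each control period).
- viewer.capture(name): name is "scene" or "side" or "wrist"; returns a dict with "frame" (480x640x3 uint8, blue, green, red), "K" (3x3 intrinsics, pixels), "R" (3x3) and "t" (3): a world point X has camera coordinates R X + t; the wrist camera has in their place "mount" (4x4, takes a point from camera to tool coordinates, whose origin is the TCP and whose axes are the tool frame's). Camera axes: x right, y down, z forward; pixel columns grow to the right and rows downward; lengths in m; the calibration is good to about 2 mm. A picture is of the moment at which its call begins: read the wrist's pose just before it. There is no depth.
- close_job(): hands the job in, once; it reports no verdict.
The state is a dict: "time_s": time; "joints": joint angles; "qd": joint speeds; "joint_torque": joint torques, N m; "tcp_pos": TCP position; "eef_rot": TCP orientation; "contact_force": force on the tool from outside, world axes, zero at the start; "moment": the same for the moment, N m; "gripper_width": finger opening in m.
Only numpy, scipy, OpenCV 4.12 (cv2) and the standard library are available. Lean on these libraries where they do the work, as an engineer would, in place of code of your own. Each camera call takes 0.05 s, during which the arm holds its last target.

### The job

On the bench attenuator (the blue box with the grey top), push the red slide lever from its parked end to the left, click by click, and leave it seated in the third click, never going beyond it. Only then flip the chrome output toggle over to the left, to the green dot, so that the board under test never gets the full signal. Leave the box standing where it is and do not disturb the things around it.

Things in the scene. Friction and masses are not known exactly. Their poses are not given: they have to be found in the camera images.
- attenuator: Blue box on rubber feet, grey top 50 mm up; 116 (x) x 190 (y) mm, 1.5 to 2.4 kg, loose, stays put under 6 N. Origin: centre of underside; own y along its length, to the left seen from the robot, x away from it. Lever slot parallel to y at own x +24 mm. Toggle at own x -29, y -48 mm. Behind the slot five white marks, one per click. Two jacks at the rear stick out 14 mm.
- lever (a joint): Travel of the red slide lever, m: 0 at the slot's right end, growing to the left (own +y) to 0.074. 0 to 0.012 runs free (0.4 N); it starts there. Then five spring-ball clicks at 0.024, 0.036, 0.048 (the third), 0.060, 0.072, with crests half-way between (first at 0.018). Leaving a click takes about 4 N, falling within 6 mm to 0 at the crest; past it the lever snaps on into the next click and stays.
- paddle (a point): Centre of the red paddle of the slide lever: 26 mm wide (own x of the attenuator), 10 mm thick along the slide, 24 mm high; centre 70 mm above the worktop, lower edge 8 mm above the grey top. Axes as the attenuator's. Push on its right face.
- toggle (a joint): Angle of the chrome output toggle, rad: 0 = off, leaning right (own -y of the attenuator); 0.6 = on, leaning left (own +y) to the green dot. Hinge along own x, 3 mm above the grey top. Takes about 3 N at the tip; snaps over past 0.3 by itself and stays.
- toggle_tip (a point): Centre of the thick end of the toggle, 25 mm from its hinge (whole lever 28.5 mm, round, 7 mm thick there). Off: 27 mm above the grey top and 7.4 mm to the right of the hinge (own -y); on: as far to its left.
- battery_1: Bystander, not to be moved: red and white battery cell, 15 x 50 x 15 mm. Origin at the centre of its underside.
- spare_board: Bystander, not to be moved: green circuit board under test, 52 x 78 mm, 12 mm high. Origin at the centre of its underside.
- connector_b: Bystander, not to be moved: round cable connector, 44 x 20 x 20 mm, lying near the left end of the attenuator. Origin at the centre of its underside.
- probe_red: Bystander, not to be moved: red test probe, 113 mm long, 15 mm thick, lying in front of the attenuator. Origin at the centre of its underside.
- tape_1: Bystander, not to be moved: roll of black tape, 55 mm across, 19 mm high. Origin at the centre of its underside.

How it is judged (in metres and radians):
On the way, in this order (a step that is already met when the one before it is completed fails the run):
1. the slide lever sits in the third click while the toggle is still off (value of joint lever between 0.0455 and 0.0505 m and value of joint toggle below 0.15 rad), for 0.3 s.
2. the toggle is flipped on with the lever in the third click (value of joint lever between 0.0455 and 0.0505 m and value of joint toggle above 0.5 rad), for 0.2 s.
At the end, for the whole second after the job is handed in: The slide lever sits in the third click (0.048 m, within 2.5 mm), the toggle is on (over 0.5 rad), the attenuator is at rest within 30 mm of where it stood, and the battery, board, connector, probe and tape are each within 20 mm of where they lay (all of step 2 and linear speed of attenuator below 0.02 m/s and distance of attenuator from where it was at the start of the episode below 0.03 m and distance of each of battery_1, spare_board, connector_b, probe_red, tape_1 from where it was at the start of the episode below 0.02 m); the robot touches nothing.
It fails at once if the lever goes beyond the third click, over the crest to the fourth (value of joint lever above 0.055 m).
It fails at once if the toggle is flipped on while the lever is not in the third click (value of joint toggle above 0.35 rad and (value of joint lever below 0.043 m or value of joint lever above 0.053 m)).
It fails at once if the attenuator is lifted or shifted by more than 30 mm (height (world z) of attenuator above 0.008 m or distance of attenuator from where it was at the start of the episode above 0.03 m).
It fails at once if a bystander is moved by more than 20 mm (distance of any of battery_1, spare_board, connector_b, probe_red, tape_1 from where it was at the start of the episode above 0.02 m).
It also fails if it takes over 72 s, if anything falls off the work surface, if the arm or the gripper's body presses on something with over 40 N, if the wrist force passes 120 N, or if a joint passes its speed limit or range.

## Working session

There is one attempt and no reset: what is moved stays moved. The work goes in short steps, Python scripts to look and compute and a tool call to move; the robot and the scene stay as the last step left them, time stands still between calls to the robot, and variables do not carry over. Pictures are saved under pics/ and viewed, and the job is handed in when it is done.

Besides the shell and the picture viewer there is one more tool, called after "Request:" in YAML: its name, and indented under it one key for each argument. apply_moves: Moves the arm, as the interface text tells. Its arguments: {"type":"object","properties":{"plan":{"type":"array","items":{"type":"array"}},"squeeze":{"type":"number"}},"required":["plan"]}

```bash
ls; mkdir -p pics; cat > h.py <<'E'
import numpy as np, cv2
from plant import get_state, viewer, close_job, r
def cap(n):
    c=viewer.capture(n); return c
def ray(c,u,v):
    K=np.array(c["K"]);R=np.array(c["R"]);t=np.array(c["t"])
    d=R.T@np.linalg.inv(K)@np.array([u,v,1.]); return -R.T@t, d/np.linalg.norm(d)
def onz(c,u,v,z):
    o,d=ray(c,u,v); return o+d*(z-o[2])/d[2]
def proj(c,X):
    p=np.array(c["K"])@(np.array(c["R"])@np.array(X)+np.array(c["t"])); return p[:2]/p[2]
E
python3 - <<'E'
from h import *
s=get_state(); print(s, r.hold_point_z)
for n in ["scene","side","wrist"]:
    c=cap(n); cv2.imwrite(f"pics/{n}0.png",c["frame"]); np.save(f"{n}0.npy",c,allow_pickle=True)
    print(n,{k:np.round(v,3).tolist() for k,v in c.items() if k!="frame"})
E
```

```text
pics
{'time_s': 0.0, 'joints': array([ 9.16222868e+01,  2.05894032e+01,  6.33691036e-01, -2.05909563e-02,
       -7.01352935e+01, -1.65063597e+01]), 'qd': array([-0.05601144, -0.10644305,  0.04640641,  0.08891238, -0.03501043,
       -0.04847608]), 'joint_torque': array([-2.41434309e-04, -5.82713091e+01,  2.93050611e+01,  6.99747384e+00,
        6.82278143e-03, -1.51419463e-04]), 'tcp_pos': array([0.1732869 , 0.65187085, 0.22564351]), 'eef_rot': array([-1.79992700e+02, -9.27553584e-02, -1.04891091e+02]), 'contact_force': array([-0.10733962, -0.60325182,  0.13172638]), 'moment': array([-0.03122482,  0.04936136,  0.03403527]), 'gripper_width': 0.087548480489917} 0.0188
scene {'K': [[527.624, 0.0, 317.08], [0.0, 527.624, 235.802], [0.0, 0.0, 1.0]], 'R': [[-0.51, -0.86, -0.017], [-0.451, 0.285, -0.846], [0.732, -0.424, -0.533]], 't': [0.471, 0.273, 0.547]}
side {'K': [[586.594, 0.0, 325.285], [0.0, 586.594, 233.936], [0.0, 0.0, 1.0]], 'R': [[-0.901, -0.434, -0.0], [-0.274, 0.571, -0.774], [0.336, -0.697, -0.633]], 't': [0.61, 0.119, 0.924]}
wrist {'K': [[347.093, 0.0, 322.896], [0.0, 347.093, 239.887], [0.0, 0.0, 1.0]], 'mount': [[1.0, -0.001, -0.001, -0.001], [0.001, 0.952, 0.308, -0.083], [0.0, -0.308, 0.952, -0.159], [0.0, 0.0, 0.0, 1.0]]}
```

View pics/scene0.png

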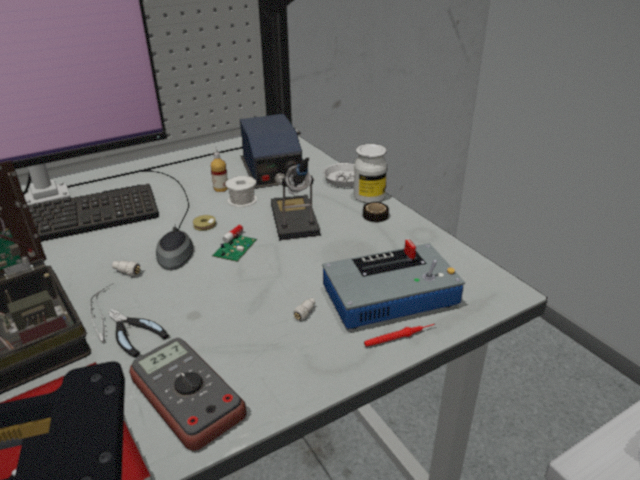

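View pics/side0.png

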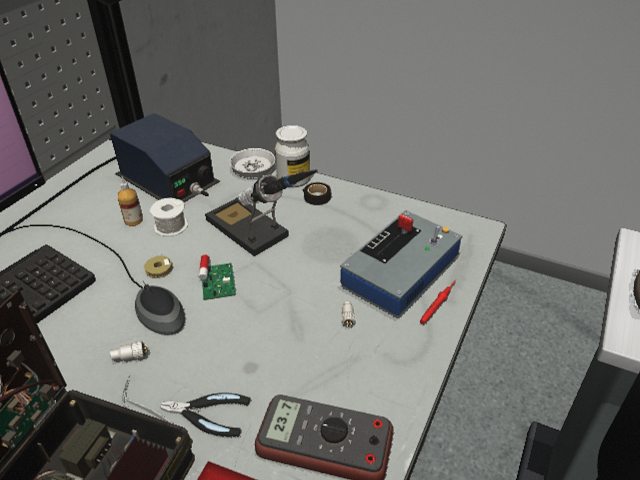

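View pics/wrist0.png

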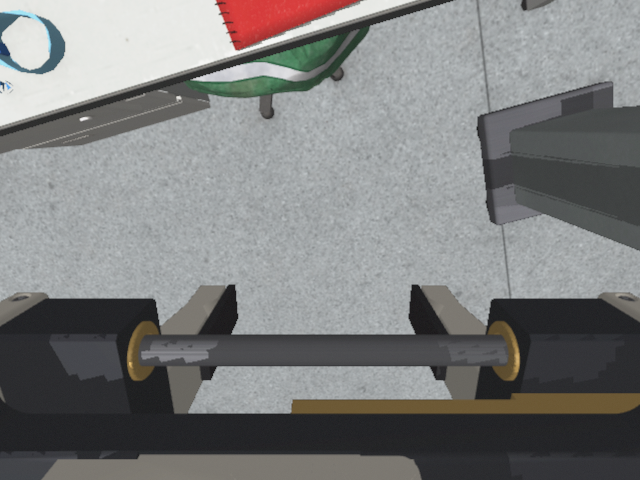

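Both views show the attenuator: in scene at about (392,285) with the paddle at (410,250), and in side at about (400,255) with the paddle at (406,220). The toggle is near scene (432,268) and side (436,234). I'll zoom in next.

```bash
python3 - <<'E'
import cv2
a=cv2.imread("pics/scene0.png")[225:360,310:480]; b=cv2.imread("pics/side0.png")[195:330,325:495]
o=cv2.hconcat([a,b]); o=cv2.resize(o,None,fx=2.35,fy=2.35,interpolation=cv2.INTER_CUBIC); 
o=cv2.resize(cv2.hconcat([a]),None,fx=4.4,fy=4.4,interpolation=cv2.INTER_CUBIC);cv2.imwrite("pics/za.png",o)
o=cv2.resize(b,None,fx=4.4,fy=4.4,interpolation=cv2.INTER_CUBIC);cv2.imwrite("pics/zb.png",o)
E
```

```text
(no output)
```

View pics/za.png

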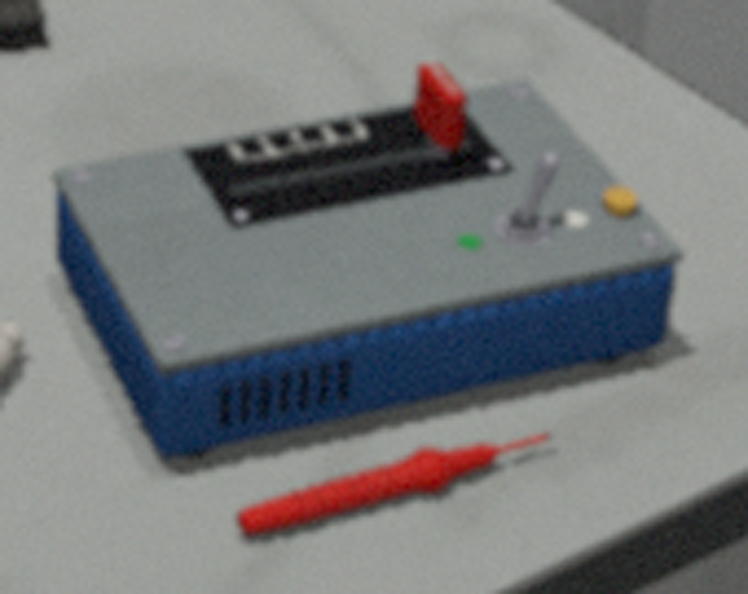

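View pics/zb.png

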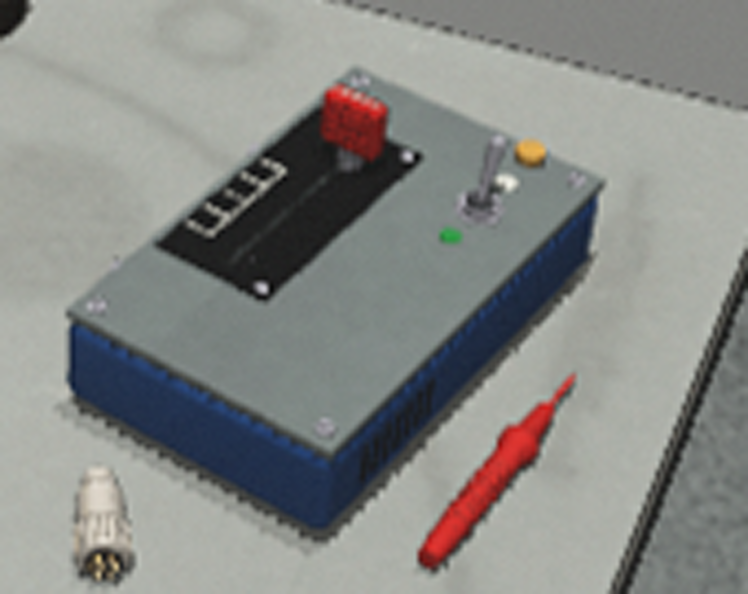

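```bash
cat > m.py <<'E'
from h import *
a=np.load("scene0.npy",allow_pickle=True).item(); b=np.load("side0.npy",allow_pickle=True).item()
A=lambda p:(310+p[0]/4.4-.4,225+p[1]/4.4-.4); B=lambda p:(325+p[0]/4.4-.4,195+p[1]/4.4-.4)
P=dict(FL=((165,368),(332,455)),BL=((58,175),(70,317)),BR=((525,80),(355,67)),FR=((680,258),(604,183)),
 pad=((441,108),(354,124)),tip=((549,160),(496,143)),hinge=((527,224),(480,206)),green=((470,242),(451,236)))
from scipy.optimize import least_squares
def tri(p):
    o1,d1=ray(a,*A(p[0]));o2,d2=ray(b,*B(p[1]))
    M=np.stack([d1,-d2],1);s=np.linalg.lstsq(M,o2-o1,rcond=None)[0]
    q1=o1+s[0]*d1;q2=o2+s[1]*d2;return (q1+q2)/2,np.linalg.norm(q1-q2)
for k,p in P.items():
    print(k,"tri",*[np.round(x,4) for x in tri(p)], "z50",onz(a,*A(p[0]),.05).round(4),onz(b,*B(p[1]),.05).round(4))
own=dict(FL=(-.058,.095),BL=(.058,.095),BR=(.058,-.095),FR=(-.058,-.095))
def W(x,own,z): 
    c,s=np.cos(x[2]),np.sin(x[2]); return np.array([x[0]+c*own[0]-s*own[1],x[1]+s*own[0]+c*own[1],z])
def res(x,f=(0,1)):
    o=[]
    for k in own:
        X=W(x,own[k],.05)
        if 0 in f:o+=list(proj(a,X)-A(P[k][0]))
        if 1 in f:o+=list(proj(b,X)-B(P[k][1]))
    return o
for f in [(0,),(1,),(0,1)]:
    s=least_squares(lambda x:res(x,f),[.2,-.5,-1.5]); print(f,s.x.round(4),np.degrees(s.x[2]),np.abs(s.fun).max())
x=s.x
if __name__=="__main__":
    for k,o,z in [("pad",(.024,0),.07),("hinge",(-.029,-.048),.053),("tip",(-.029,-.0554),.077)]:
        T,_=tri(P[k]); c,sn=np.cos(x[2]),np.sin(x[2]); d=T[:2]-x[:2]
        print(k,"own",c*d[0]+sn*d[1],-sn*d[0]+c*d[1],T[2],"expect",o,z, W(x,o,z))
E
python3 m.py
```

```text
FL tri [0.4386 0.2377 0.0486] 0.0014 z50 [0.4366 0.2395 0.05  ] [0.4386 0.2381 0.05  ]
BL tri [0.5481 0.2117 0.0478] 0.0002 z50 [0.5453 0.2134 0.05  ] [0.5472 0.2137 0.05  ]
BR tri [0.5045 0.0315 0.0513] 0.0024 z50 [0.5047 0.0319 0.05  ] [0.5055 0.0279 0.05  ]
FR tri [0.3945 0.0582 0.0495] 0.0029 z50 [0.3928 0.0607 0.05  ] [0.3949 0.0565 0.05  ]
pad tri [0.486  0.0887 0.0691] 0.0021 z50 [0.5066 0.0707 0.05  ] [0.4933 0.0634 0.05  ]
tip tri [0.4315 0.0876 0.0782] 0.0017 z50 [0.4599 0.0594 0.05  ] [0.4394 0.0507 0.05  ]
hinge tri [0.4327 0.0933 0.0522] 0.0006 z50 [0.4346 0.0915 0.05  ] [0.4334 0.0902 0.05  ]
green tri [0.4372 0.1141 0.0508] 0.0021 z50 [0.437  0.1147 0.05  ] [0.4378 0.1116 0.05  ]
(0,) [ 0.4706  0.1357 -0.2292] -13.133582754358425 2.2745727524917356
(1,) [ 0.4717  0.1337 -0.2308] -13.226173412022751 1.3352758910507418
(0, 1) [ 0.4713  0.1348 -0.2302] -13.189337067076059 2.3594454999310983
pad own 0.024850174081225647 -0.04153455207618144 0.06914351659352924 expect (0.024, 0) 0.07 [0.49469422 0.12936645 0.07      ]
hinge own -0.0281277335340184 -0.04927923501789161 0.05223640427232748 expect (-0.029, -0.048) 0.053 [0.43214014 0.09472562 0.053     ]
tip own -0.02794971611649942 -0.05509766341756224 0.0781828014688628 expect (-0.029, -0.0554) 0.077 [0.43045168 0.08752082 0.077     ]
```

```bash
cat > go.py <<'E'
from m import *
import sys
from scipy.spatial.transform import Rotation as Ro
def rel(own,z):
    s=get_state(); T=W(x,own,z); R=Ro.from_euler('xyz',s["eef_rot"],degrees=True).as_matrix()
    print("t",s["time_s"],"tcp",s["tcp_pos"].round(4),"rot",s["eef_rot"].round(2),"F",s["contact_force"].round(2),"w",s["gripper_width"])
    d=s["tcp_pos"][:2]-x[:2]; c,sn=np.cos(x[2]),np.sin(x[2]); print("own now",(c*d[0]+sn*d[1]).round(4),(-sn*d[0]+c*d[1]).round(4))
    print("target",T.round(4),"tool units",((R.T@(T-s["tcp_pos"]))/.05).round(3),"turn units",((np.degrees(x[2])-90-s["eef_rot"][2])/6).round(3))
if __name__=="__main__": rel((float(sys.argv[1]),float(sys.argv[2])),float(sys.argv[3]))
E
python3 go.py .024 -.08 .16 | tail -3
```

```text
t 0.15 tcp [0.1733 0.652  0.2258] rot [-1.7999e+02 -7.0000e-02 -1.0489e+02] F [-0.34  0.28 -0.48] w 0.08710676605500246
own now -0.4081 0.4355
target [0.4764 0.0515 0.16  ] tool units [10.047 -8.945  1.33 ] turn units 0.284
```

Request:
apply_moves:
  plan:
    - [255,[0.5,-0.45,0],-0.28]
    - [255,[0.7,-0.63,0],0]
    - [255,[0.7,-0.63,0],0]
    - [255,[0.7,-0.63,0],0]
    - [255,[0.7,-0.63,0],0]
    - [255,[0.7,-0.63,0],0]
    - [255,[0.7,-0.63,0],0]
    - [255,[0.7,-0.63,0],0]
    - [255,[0.7,-0.63,0],0]
    - [255,[0.7,-0.63,0],0]
    - [255,[0.7,-0.63,0],0]
    - [255,[0.7,-0.63,0],0]
  squeeze: 20

```text
time_s: 1.65
tcp_pos: [0.4385, 0.1669, 0.2267]
eef_rot: [-180.0, 0.0, -103.2]
contact_force: [0.3, 0.6, -0.3]
gripper_width: 0.0005
```

```bash
python3 go.py .024 -.08 .16 | tail -3
```

```text
t 1.65 tcp [0.4385 0.1669 0.2267] rot [-1.7999e+02  1.0000e-02 -1.0319e+02] F [ 0.3   0.56 -0.29] w 0.0004754690367721461
own now -0.0393 0.0238
target [0.4764 0.0515 0.16  ] tool units [ 2.076 -1.265  1.333] turn units 0.0
```

Request:
apply_moves:
  plan:
    - [255,[0.7,-0.42,0],0]
    - [255,[0.7,-0.42,0.3],0]
    - [255,[0.65,-0.4,0.5],0]
    - [255,[0,0,0.5],0]
    - [255,[0,0,0],0]
    - [255,[0,0,0],0]

```text
time_s: 2.4
tcp_pos: [0.4755, 0.0548, 0.1624]
eef_rot: [-180.0, 0.0, -103.2]
contact_force: [-0.1, 0.0, 0.3]
gripper_width: 0.0003
```

```bash
python3 go.py .024 -.08 .064 | tail -3;  python3 - <<'E'
from h import *
for n in ["side","wrist"]:
    c=cap(n); cv2.imwrite(f"pics/{n}1.png",c["frame"])
E
```

```text
t 2.4 tcp [0.4755 0.0548 0.1624] rot [-1.7996e+02  1.0000e-02 -1.0317e+02] F [-0.13  0.01  0.33] w 0.0002755274891075266
own now 0.0223 -0.077
target [0.4764 0.0515 0.064 ] tool units [ 0.061 -0.032  1.968] turn units -0.004
```

View pics/side1.png

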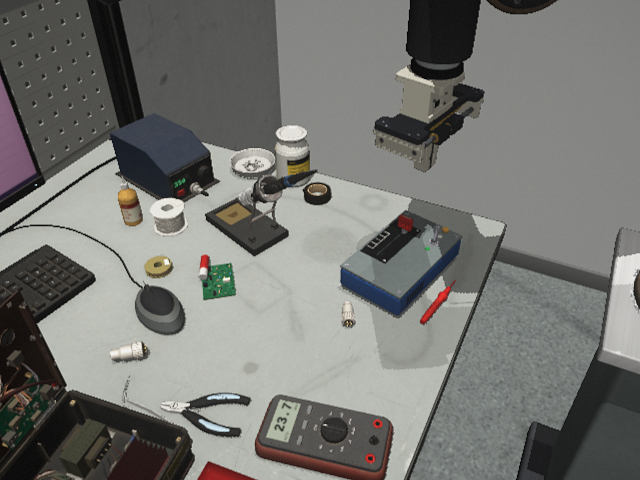

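View pics/wrist1.png

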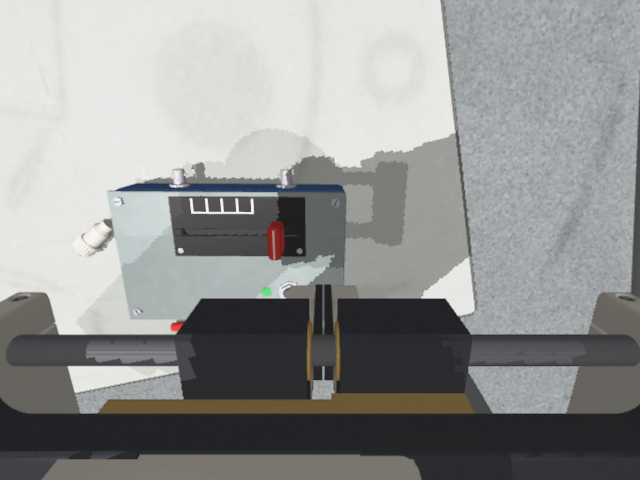

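Wrist view: the paddle is at (277,240), the shut fingers are to its right at (323,300), and the path down is clear.

Request:
apply_moves:
  plan:
    - [255,[0,0,0.6],0]
    - [255,[0,0,0.6],0]
    - [255,[0,0,0.5],0]
    - [255,[0,0,0.2],0]
    - [255,[0,0,0],0]
    - [255,[0,0,0],0]

```text
time_s: 3.25
tcp_pos: [0.4759, 0.055, 0.0677]
eef_rot: [-179.9, 0.1, -103.2]
contact_force: [1.6, -0.2, -1.2]
gripper_width: 0.0003
```

```bash
python3 go.py .024 -.07 .064 | tail -3;  python3 - <<'E'
from h import *
c=cap("side"); cv2.imwrite("pics/side2.png",cv2.resize(c["frame"][150:330,325:495],None,fx=3.3,fy=3.3,interpolation=cv2.INTER_CUBIC))
E
```

```text
t 3.25 tcp [0.4759 0.055  0.0677] rot [-1.7991e+02  6.0000e-02 -1.0317e+02] F [ 1.61 -0.19 -1.24] w 0.0003192531012613924
own now 0.0227 -0.0767
target [0.4787 0.0612 0.064 ] tool units [-0.135 -0.027  0.073] turn units -0.002
```

View pics/side2.png

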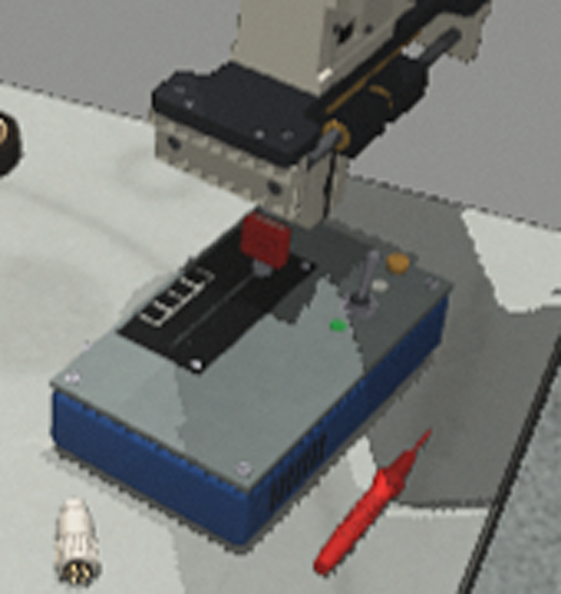

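Request:
apply_moves:
  plan:
    - [255,[-0.05,-0.02,0.05],0]
    - [255,[-0.05,0,0],0]
    - [255,[-0.05,0,0],0]
    - [255,[-0.05,0,0],0]
    - [255,[0,0,0],0]
    - [255,[0,0,0],0]
    - [255,[0,0,0],0]

```text
time_s: 4.18
tcp_pos: [0.4783, 0.0639, 0.0641]
eef_rot: [180.0, -0.0, -103.2]
contact_force: [0.8, 0.4, -0.4]
gripper_width: 0.0005
```

```bash
python3 go.py .024 -.055 .064 | tail -3;  python3 - <<'E'
from h import *
c=cap("wrist"); cv2.imwrite("pics/wr2.png",c["frame"])
E
```

```text
t 4.175 tcp [0.4783 0.0639 0.0641] rot [ 180.     -0.   -103.21] F [ 0.82  0.38 -0.37] w 0.0005114981227020767
own now 0.023 -0.0675
target [0.4821 0.0758 0.064 ] tool units [-0.25  -0.021  0.001] turn units 0.003
```

View pics/wr2.png

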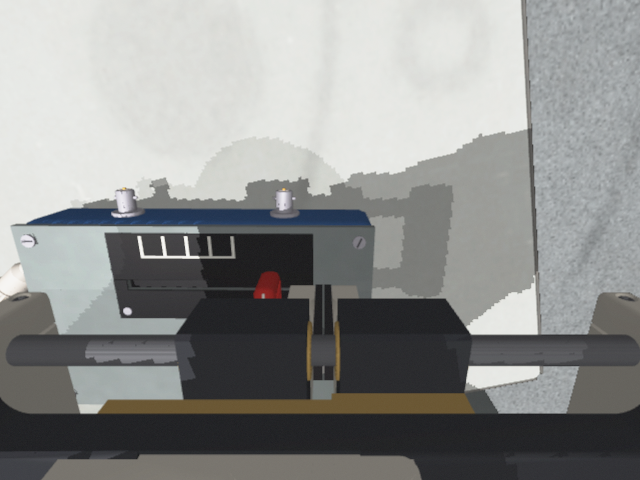

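The paddle's right edge is at about column 281 and the finger edge at about 288, so contact is a few mm away.

Request:
apply_moves:
  plan:
    - [255,[-0.04,-0.02,0],0]
    - [255,[-0.04,0,0],0]
    - [255,[-0.04,0,0],0]
    - [255,[0,0,0],0]
    - [255,[0,0,0],0]
    - [255,[0,0,0],0]

```text
time_s: 4.97
tcp_pos: [0.4806, 0.0695, 0.0641]
eef_rot: [180.0, -0.0, -103.2]
contact_force: [-0.3, 0.7, -0.2]
gripper_width: 0.0003
```

```bash
python3 go.py .024 -.055 .064 | tail -3
```

```text
t 4.975 tcp [0.4806 0.0695 0.0641] rot [ 180.     -0.   -103.21] F [-0.29  0.68 -0.2 ] w 0.00025467139657637356
own now 0.0239 -0.0615
target [0.4821 0.0758 0.064 ] tool units [-0.129 -0.001  0.001] turn units 0.003
```

Request:
apply_moves:
  plan:
    - [255,[-0.04,0,0],0]
    - [255,[-0.04,0,0],0]
    - [255,[0,0,0],0]
    - [255,[0,0,0],0]
    - [255,[0,0,0],0]

```text
time_s: 5.6
tcp_pos: [0.4816, 0.0735, 0.0641]
eef_rot: [-180.0, 0.0, -103.2]
contact_force: [0.4, -0.8, -0.3]
gripper_width: 0.0007
```

```bash
python3 go.py .024 -.055 .064 | tail -3;  python3 - <<'E'
from h import *
c=cap("wrist"); cv2.imwrite("pics/wr3.png",c["frame"])
E
```

```text
t 5.6 tcp [0.4816 0.0735 0.0641] rot [-180.     0.  -103.2] F [ 0.38 -0.8  -0.33] w 0.0007209052952903148
own now 0.024 -0.0574
target [0.4821 0.0758 0.064 ] tool units [-0.047  0.     0.001] turn units 0.002
```

View pics/wr3.png

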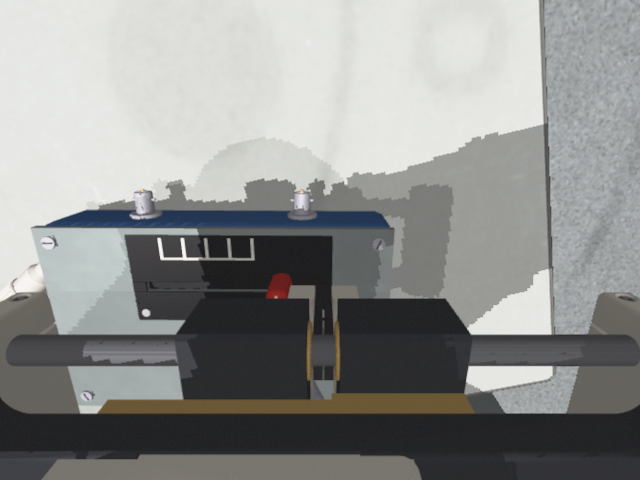

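Contact made; the paddle has moved along the slot a few mm. I'll continue in small steps and watch the force.

Request:
apply_moves:
  plan:
    - [255,[-0.04,0,0],0]
    - [255,[-0.02,0,0],0]
    - [255,[0,0,0],0]
    - [255,[0,0,0],0]

```text
time_s: 6.15
tcp_pos: [0.4823, 0.0765, 0.0641]
eef_rot: [-180.0, 0.0, -103.2]
contact_force: [0.2, -0.8, 0.5]
gripper_width: 0.0006
```

Request:
apply_moves:
  plan:
    - [255,[-0.02,0,0],0]
    - [255,[-0.02,0,0],0]
    - [255,[0,0,0],0]
    - [255,[0,0,0],0]

```text
time_s: 6.65
tcp_pos: [0.4826, 0.0781, 0.0641]
eef_rot: [180.0, -0.0, -103.2]
contact_force: [0.7, -1.7, 0.3]
gripper_width: 0.0004
```

Request:
apply_moves:
  plan:
    - [255,[-0.02,0,0],0]
    - [255,[-0.02,0,0],0]
    - [255,[0,0,0],0]
    - [255,[0,0,0],0]

```text
time_s: 7.15
tcp_pos: [0.4832, 0.0805, 0.0641]
eef_rot: [-180.0, 0.0, -103.2]
contact_force: [-0.4, -1.5, 1.3]
gripper_width: 0.0004
```

```bash
python3 go.py .024 -.045 .064 | tail -3;  python3 - <<'E'
from h import *
c=cap("wrist"); cv2.imwrite("pics/wr4.png",c["frame"])
E
```

```text
t 7.15 tcp [0.4832 0.0805 0.0641] rot [-1.800e+02  1.000e-02 -1.032e+02] F [-0.41 -1.51  1.33] w 0.0004409555118396472
own now 0.024 -0.0502
target [0.4844 0.0856 0.064 ] tool units [-0.105 -0.     0.001] turn units 0.002
```

View pics/wr4.png

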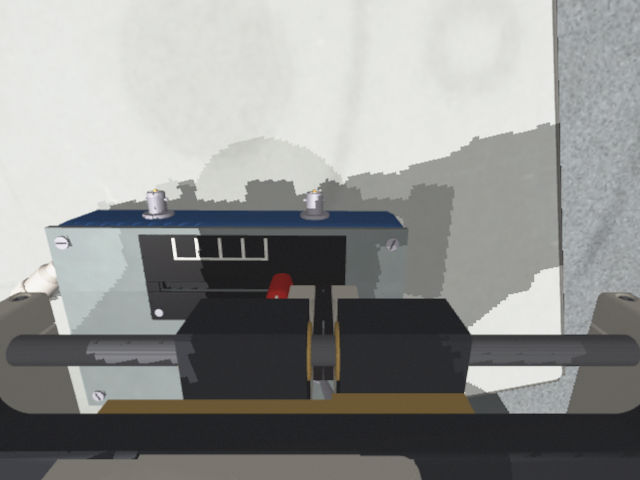

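```bash
cat > lev.py <<'E'
from m import *
def blob(c,lo=(0,0,90)):
    f=c["frame"].astype(int); m=((f[...,2]>70)&(f[...,2]>2.2*f[...,1])&(f[...,2]>2.2*f[...,0])).astype(np.uint8)
    n,l,s,ce=cv2.connectedComponentsWithStats(m); return [(s[i,4],tuple(s[i,:4]),ce[i]) for i in range(1,n) if s[i,4]>40]
def own(T):
    d=T[:2]-x[:2]; c,s=np.cos(x[2]),np.sin(x[2]); return np.array([c*d[0]+s*d[1],-s*d[0]+c*d[1]])
def meas(c,name):
    # nearest to line of paddle positions
    best=None
    for A_,bb,ce in blob(c):
        o=own(onz(c,*ce,.07))
        if abs(o[0]-.024)<.012 and abs(o[1])<.06: print(name,"area",A_,"bbox",[int(v) for v in bb],"own",o.round(4))
if __name__=="__main__":
    meas(a,"scene start");meas(b,"side start")
    for n in ["side","scene"]:
        c=cap(n); cv2.imwrite(f"pics/lev_{n}.png",c["frame"]); meas(c,n)
    s=get_state(); print(s["time_s"],"tcp own",own(s["tcp_pos"]).round(4),s["contact_force"].round(1))
E
python3 lev.py | tail -5
```

```text
scene start area 137 bbox [404, 240, 12, 19] own [ 0.0204 -0.0382]
side start area 160 bbox [398, 215, 15, 16] own [ 0.0255 -0.0418]
side area 104 bbox [394, 223, 15, 11] own [ 0.0211 -0.027 ]
scene area 131 bbox [398, 242, 11, 18] own [ 0.0206 -0.0274]
7.3 tcp own [ 0.024  -0.0502] [-0.6 -1.2  0.6]
```

Lever is at about 11–12 mm (scene view), at the start of the first click ramp.

Request:
apply_moves:
  plan:
    - [255,[-0.02,0,0],0]
    - [255,[0,0,0],0]
    - [255,[0,0,0],0]

```text
time_s: 7.68
tcp_pos: [0.4834, 0.0814, 0.0641]
eef_rot: [-180.0, 0.0, -103.2]
contact_force: [-0.9, -1.4, 0.7]
gripper_width: 0.0004
```

Request:
apply_moves:
  plan:
    - [255,[-0.02,0,0],0]
    - [255,[0,0,0],0]
    - [255,[0,0,0],0]

```text
time_s: 8.05
tcp_pos: [0.4837, 0.0824, 0.0641]
eef_rot: [-180.0, 0.0, -103.2]
contact_force: [0.3, -1.1, -0.2]
gripper_width: 0.0004
```

Request:
apply_moves:
  plan:
    - [255,[-0.02,0,0],0]
    - [255,[0,0,0],0]
    - [255,[0,0,0],0]

```text
time_s: 8.43
tcp_pos: [0.484, 0.0834, 0.0641]
eef_rot: [-180.0, 0.0, -103.2]
contact_force: [-0.3, -0.3, 0.2]
gripper_width: 0.0004
```

```bash
python3 lev.py | tail -3
```

```text
side area 104 bbox [393, 224, 15, 11] own [ 0.0211 -0.0236]
scene area 134 bbox [396, 242, 11, 19] own [ 0.0206 -0.0244]
8.525 tcp own [ 0.0241 -0.0473] [ 0.3 -0.4 -0.6]
```

Request:
apply_moves:
  plan:
    - [255,[-0.02,0,0],0]
    - [255,[0,0,0],0]
    - [255,[0,0,0],0]

```text
time_s: 8.9
tcp_pos: [0.4841, 0.0842, 0.0641]
eef_rot: [-180.0, 0.0, -103.2]
contact_force: [0.2, 1.0, -0.7]
gripper_width: -0.0
```

```bash
python3 lev.py | tail -3
```

```text
side area 126 bbox [391, 225, 15, 12] own [ 0.0225 -0.0186]
scene area 128 bbox [393, 243, 11, 18] own [ 0.0209 -0.0186]
9.0 tcp own [ 0.024  -0.0464] [-0.3 -0.1  0.2]
```

Request:
apply_moves:
  plan:
    - [255,[-0.02,0,0],0]
    - [255,[0,0,0],0]
    - [255,[0,0,0],0]

```text
time_s: 9.38
tcp_pos: [0.4843, 0.0852, 0.064]
eef_rot: [180.0, -0.0, -103.2]
contact_force: [0.1, 0.2, -0.1]
gripper_width: 0.0006
```

```bash
python3 lev.py | tail -3
```

```text
side area 123 bbox [391, 225, 15, 12] own [ 0.0222 -0.0183]
scene area 128 bbox [392, 243, 12, 18] own [ 0.0209 -0.0186]
9.475 tcp own [ 0.024  -0.0454] [-0.8  0.  -0.7]
```

First click seated: both views jumped together and the force dropped, with the crest at TCP own y ≈ −46.9 mm. Crest 2 should therefore be near −34.9 and crest 3 near −22.9.

Request:
apply_moves:
  plan:
    - [255,[-0.04,0,0],0]
    - [255,[-0.04,0,0],0]
    - [255,[-0.04,0,0],0]
    - [255,[-0.04,0,0],0]
    - [255,[-0.02,0,0],0]
    - [255,[0,0,0],0]
    - [255,[0,0,0],0]

```text
time_s: 10.35
tcp_pos: [0.4865, 0.0942, 0.0641]
eef_rot: [-180.0, 0.0, -103.2]
contact_force: [-0.6, -0.2, -0.1]
gripper_width: 0.0003
```

```bash
python3 lev.py | tail -3
```

```text
side area 99 bbox [390, 227, 14, 12] own [ 0.0202 -0.0124]
scene area 126 bbox [390, 243, 10, 19] own [ 0.0205 -0.0132]
10.45 tcp own [ 0.024  -0.0362] [-0.3  0.4 -0.9]
```

Request:
apply_moves:
  plan:
    - [255,[-0.02,0,0],0]
    - [255,[0,0,0],0]
    - [255,[0,0,0],0]

```text
time_s: 10.82
tcp_pos: [0.4866, 0.0949, 0.064]
eef_rot: [-180.0, 0.0, -103.2]
contact_force: [-0.1, -0.4, -0.0]
gripper_width: 0.0005
```

```bash
python3 lev.py | tail -3
```

```text
side area 100 bbox [389, 227, 15, 12] own [ 0.0203 -0.0117]
scene area 129 bbox [389, 244, 11, 18] own [ 0.0204 -0.0126]
10.925 tcp own [ 0.024  -0.0353] [ 0.6  0.1 -0.1]
```

Request:
apply_moves:
  plan:
    - [255,[-0.02,0,0],0]
    - [255,[0,0,0],0]
    - [255,[0,0,0],0]

```text
time_s: 11.3
tcp_pos: [0.4869, 0.0959, 0.0641]
eef_rot: [-180.0, 0.0, -103.2]
contact_force: [-0.1, -0.6, -0.6]
gripper_width: 0.0009
```

```bash
python3 lev.py | tail -3
```

```text
side area 119 bbox [387, 229, 15, 12] own [ 0.022  -0.0059]
scene area 126 bbox [386, 244, 11, 19] own [ 0.0204 -0.0065]
11.4 tcp own [ 0.024  -0.0344] [-0.5  0.5 -0.3]
```

Second click snapped at about −34.9 as predicted (scene −18.6 → −6.5). On to the third.

Request:
apply_moves:
  plan:
    - [255,[-0.04,0,0],0]
    - [255,[-0.04,0,0],0]
    - [255,[-0.04,0,0],0]
    - [255,[-0.04,0,0],0]
    - [255,[-0.04,0,0],0]
    - [255,[0,0,0],0]
    - [255,[0,0,0],0]

```text
time_s: 12.28
tcp_pos: [0.4892, 0.1059, 0.064]
eef_rot: [-180.0, 0.0, -103.2]
contact_force: [0.6, -0.3, -0.3]
gripper_width: 0.0007
```

```bash
python3 lev.py | tail -3
```

```text
side area 100 bbox [386, 230, 14, 12] own [ 0.0204 -0.0008]
scene area 126 bbox [383, 245, 10, 18] own [ 0.0206 -0.0012]
12.375 tcp own [ 0.024  -0.0242] [-0.3  0.2 -0.5]
```

Request:
apply_moves:
  plan:
    - [255,[-0.02,0,0],0]
    - [255,[0,0,0],0]
    - [255,[0,0,0],0]

```text
time_s: 12.75
tcp_pos: [0.4894, 0.1066, 0.0641]
eef_rot: [-180.0, 0.0, -103.2]
contact_force: [-0.7, 0.5, 0.8]
gripper_width: 0.0005
```

```bash
python3 lev.py | tail -3
```

```text
side area 97 bbox [385, 231, 15, 12] own [0.0206 0.0001]
scene area 127 bbox [382, 245, 11, 18] own [ 0.0209 -0.0006]
12.85 tcp own [ 0.024  -0.0234] [0.1 0.  0.8]
```

Request:
apply_moves:
  plan:
    - [255,[-0.02,0,0],0]
    - [255,[0,0,0],0]
    - [255,[0,0,0],0]

```text
time_s: 13.22
tcp_pos: [0.4896, 0.1076, 0.0641]
eef_rot: [-180.0, 0.0, -103.2]
contact_force: [-0.0, -0.4, 0.3]
gripper_width: 0.0006
```

```bash
python3 lev.py | tail -3
```

```text
side area 117 bbox [383, 232, 15, 12] own [0.0223 0.0058]
scene area 127 bbox [378, 246, 11, 18] own [0.0205 0.0055]
13.325 tcp own [ 0.024  -0.0224] [ 0.5  0.2 -0.2]
```

Third click seated: scene +5.5 against +5.4 predicted, and the side view agrees. Next I back off, lift, and move to the right of the toggle.

Request:
apply_moves:
  plan:
    - [255,[0.1,0,0],0]
    - [255,[0.1,0,0],0]
    - [255,[0,0,-0.5],0]
    - [255,[0,0,-0.8],0]
    - [255,[0.45,0.4,0],0]
    - [255,[0.45,0.4,0],0]
    - [255,[0.35,0.26,0],0]
    - [255,[0,0,0],0]
    - [255,[0,0,0],0]
    - [255,[0,0,0],0]

```text
time_s: 14.58
tcp_pos: [0.422, 0.0494, 0.129]
eef_rot: [-180.0, -0.0, -103.2]
contact_force: [-0.1, -0.0, -0.6]
gripper_width: 0.0005
```

```bash
python3 lev.py | tail -3; python3 go.py -.029 -.095 .072 | tail -3; python3 - <<'E'
import cv2
a=cv2.imread("pics/lev_scene.png")[225:360,310:480];cv2.imwrite("pics/zc.png",cv2.resize(a,None,fx=4.4,fy=4.4,interpolation=cv2.INTER_CUBIC))
E
```

```text
side area 182 bbox [383, 227, 15, 18] own [0.0261 0.0017]
scene area 125 bbox [379, 245, 10, 19] own [0.0205 0.0057]
14.675 tcp own [-0.0287 -0.0946] [ 0.4  0.  -1.5]
t 14.675 tcp [0.4218 0.0493 0.1289] rot [ 1.7999e+02 -2.0000e-02 -1.0319e+02] F [ 0.42  0.05 -1.46] w 9.108241248438625e-05
own now -0.0287 -0.0946
target [0.4214 0.049  0.072 ] tool units [0.008 0.005 1.138] turn units 0.001
```

View pics/zc.png

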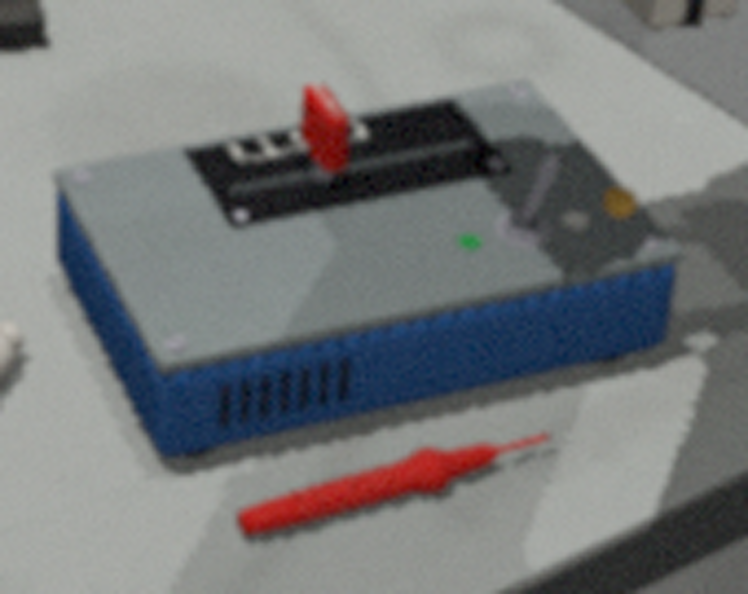

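The paddle moved 44 mm from its start and sits at the third mark. The box hasn't moved and the toggle still leans right. Lowering beside the toggle.

Request:
apply_moves:
  plan:
    - [255,[0,0,0.5],0]
    - [255,[0,0,0.4],0]
    - [255,[0,0,0.2],0]
    - [255,[-0.1,0,0],0]
    - [255,[0,0,0],0]
    - [255,[0,0,0],0]

```text
time_s: 15.42
tcp_pos: [0.423, 0.0543, 0.0747]
eef_rot: [-179.9, 0.0, -103.2]
contact_force: [0.2, 0.4, 0.0]
gripper_width: 0.0007
```

Request:
apply_moves:
  plan:
    - [255,[-0.04,0,0],0]
    - [255,[-0.04,0,0],0]
    - [255,[-0.04,0,0],0]
    - [255,[0,0,0],0]
    - [255,[0,0,0],0]

```text
time_s: 16.05
tcp_pos: [0.4239, 0.0598, 0.074]
eef_rot: [180.0, -0.0, -103.2]
contact_force: [-0.4, 0.4, 0.4]
gripper_width: 0.0005
```

```bash
cat > tg.py <<'E'
from lev import *
for n in ["side","scene"]:
    c=cap(n); meas(c,n)
    o=(395,180,80,70) if n=="side" else (390,225,80,70)
    im=c["frame"][o[1]:o[1]+o[3],o[0]:o[0]+o[2]]; im=cv2.resize(im,(400,350),interpolation=cv2.INTER_CUBIC)
    J=im if n=="side" else cv2.hconcat([J,im])
import sys; cv2.imwrite(f"pics/{sys.argv[1]}.png",J)
s=get_state(); print(s["time_s"],"tcp own",own(s["tcp_pos"]).round(4),s["tcp_pos"][2],s["contact_force"].round(1))
E
python3 tg.py t1 | tail -3
```

```text
side area 183 bbox [383, 227, 15, 18] own [0.0261 0.0018]
scene area 129 bbox [379, 245, 10, 19] own [0.0202 0.0058]
16.15 tcp own [-0.029  -0.0839] 0.07405556488196076 [-0.8  0.5 -0.2]
```

View pics/t1.png

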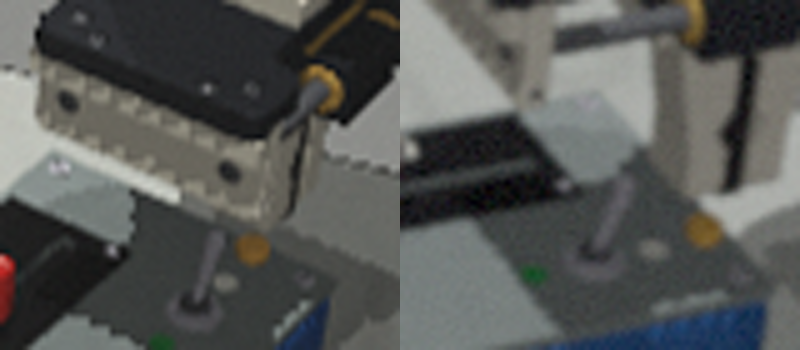

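The toggle tip is at (625,185) in the right half, with the finger about 8–10 mm to its right. Lowering slightly and advancing.

Request:
apply_moves:
  plan:
    - [255,[-0.04,0,0.08],0]
    - [255,[-0.04,0,0],0]
    - [255,[-0.04,0,0],0]
    - [255,[0,0,0],0]
    - [255,[0,0,0],0]

```text
time_s: 16.77
tcp_pos: [0.4253, 0.0657, 0.0701]
eef_rot: [-180.0, 0.0, -103.2]
contact_force: [-0.7, -0.2, -0.0]
gripper_width: 0.0003
```

Request:
apply_moves:
  plan:
    - [255,[-0.04,0,0],0]
    - [255,[0,0,0],0]
    - [255,[0,0,0],0]

```text
time_s: 17.15
tcp_pos: [0.4257, 0.0676, 0.07]
eef_rot: [180.0, -0.0, -103.2]
contact_force: [-0.1, -1.0, -0.1]
gripper_width: 0.0003
```

Request:
apply_moves:
  plan:
    - [255,[-0.04,0,0],0]
    - [255,[0,0,0],0]
    - [255,[0,0,0],0]

```text
time_s: 17.52
tcp_pos: [0.4261, 0.0694, 0.07]
eef_rot: [180.0, -0.0, -103.2]
contact_force: [-0.1, -1.2, 1.0]
gripper_width: 0.0003
```

```bash
python3 tg.py t2 | tail -3
```

```text
side area 183 bbox [383, 227, 15, 18] own [0.0261 0.0018]
scene area 125 bbox [379, 245, 10, 19] own [0.0198 0.0059]
17.625 tcp own [-0.0291 -0.074 ] 0.07003712404509942 [-1.2 -0.6  0.6]
```

View pics/t2.png

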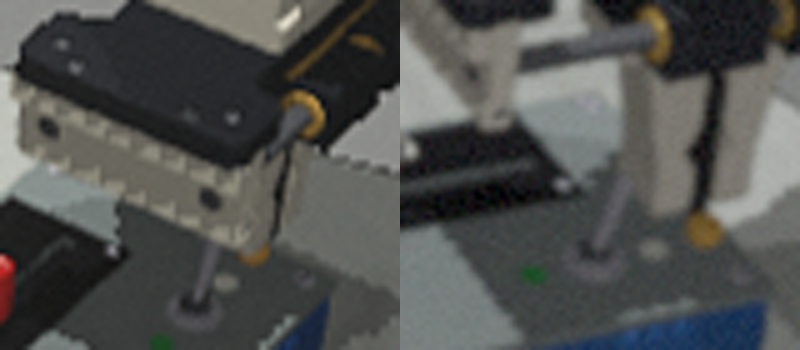

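Now touching the tip with the toggle still off. Pushing on in small steps.

Request:
apply_moves:
  plan:
    - [255,[-0.04,0,0],0]
    - [255,[-0.04,0,0],0]
    - [255,[0,0,0],0]
    - [255,[0,0,0],0]

```text
time_s: 18.12
tcp_pos: [0.4273, 0.0737, 0.07]
eef_rot: [-180.0, 0.0, -103.2]
contact_force: [-0.8, -0.2, 0.6]
gripper_width: 0.0004
```

Request:
apply_moves:
  plan:
    - [255,[-0.04,0,0],0]
    - [255,[0,0,0],0]
    - [255,[0,0,0],0]

```text
time_s: 18.5
tcp_pos: [0.4277, 0.0756, 0.0701]
eef_rot: [-180.0, 0.0, -103.2]
contact_force: [0.2, -0.2, -0.2]
gripper_width: 0.0004
```

Request:
apply_moves:
  plan:
    - [255,[-0.04,0,0],0]
    - [255,[0,0,0],0]
    - [255,[0,0,0],0]

```text
time_s: 18.88
tcp_pos: [0.428, 0.0773, 0.07]
eef_rot: [180.0, 0.0, -103.2]
contact_force: [-0.3, -0.1, 0.2]
gripper_width: 0.0002
```

```bash
python3 tg.py t3 | tail -3
```

```text
side area 181 bbox [383, 227, 15, 18] own [0.0262 0.002 ]
scene area 129 bbox [379, 245, 10, 19] own [0.02   0.0059]
18.975 tcp own [-0.029  -0.0659] 0.07004800973446179 [ 0.8  0.  -0.2]
```

View pics/t3.png

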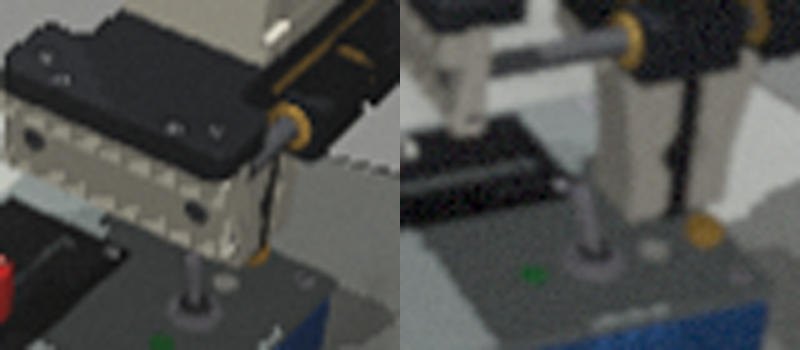

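The toggle now leans left, with its tip at (578,185) in the right half, and the contact force is gone. Retreating to the right, then up.

Request:
apply_moves:
  plan:
    - [255,[0.1,0,0],0]
    - [255,[0.2,0,0],0]
    - [255,[0.2,0,0],0]
    - [255,[0,0,-0.5],0]
    - [255,[0,0,-0.8],0]
    - [255,[0,0,-0.9],0]
    - [255,[0,0,-0.8],0]
    - [255,[0,0,0],0]
    - [255,[0,0,0],0]
    - [255,[0,0,0],0]

```text
time_s: 20.23
tcp_pos: [0.4216, 0.0524, 0.219]
eef_rot: [179.9, -0.1, -103.2]
contact_force: [-0.3, -0.1, -0.2]
gripper_width: 0.0005
```

```bash
python3 tg.py t4 | tail -3; python3 - <<'E'
from h import *
for n in ["scene","side"]:
    c=cap(n); o=np.load(n+"0.npy",allow_pickle=True).item()
    cv2.imwrite(f"pics/fin_{n}.png",c["frame"])
E
```

```text
side area 182 bbox [383, 227, 15, 18] own [0.0261 0.0017]
scene area 131 bbox [379, 245, 10, 19] own [0.0208 0.0056]
20.325 tcp own [-0.0294 -0.0913] 0.2191324185451446 [ 0.2  0.4 -0.4]
```

View pics/t4.png

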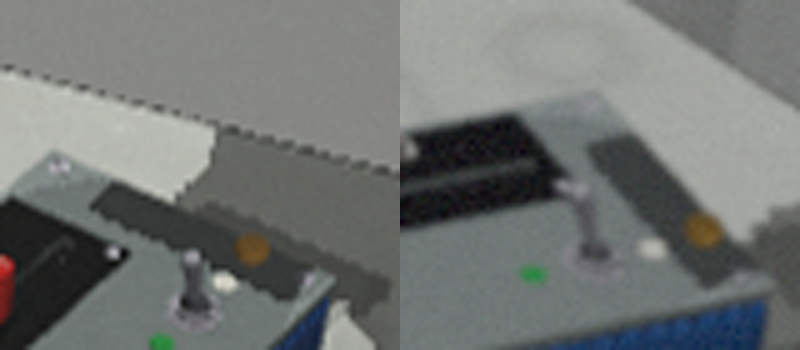

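View pics/fin_side.png

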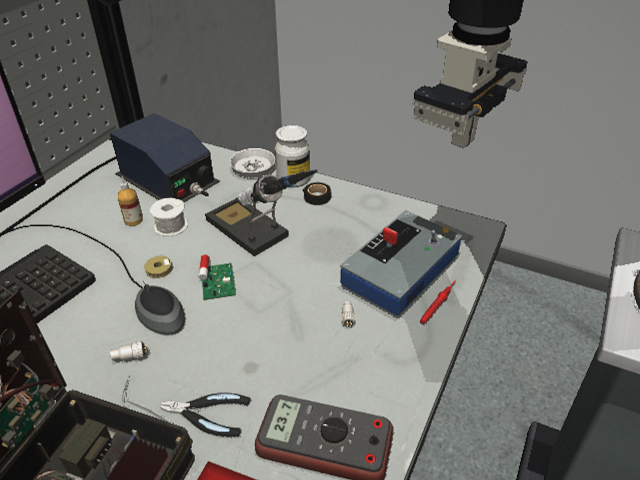

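Side view: the paddle is at (390,235) in the third click, the bystanders are unmoved, and the gripper is clear. I'll check the tip position numerically, then hand in.

```bash
python3 - <<'E' | tail -2
from lev import *
p1=((424.4-310+.4)*4.4,(262.2-225+.4)*4.4);p2=((433.6-325+.4)*4.4,(231.4-195+.4)*4.4)
T,e=tri((p1,p2)); print("tip own",own(T).round(4),T[2].round(4),e.round(4),"expected on y -0.0406, off -0.0554")
print(close_job())
E
```

```text
the job is handed in; nothing more can be done
None
```

```bash
python3 - <<'E' | tail -1
from lev import *
p1=((424.4-310+.4)*4.4,(262.2-225+.4)*4.4);p2=((433.6-325+.4)*4.4,(231.4-195+.4)*4.4)
T,e=tri((p1,p2)); print("tip own",own(T).round(4),T[2].round(4),e.round(4))
E
```

```text
tip own [-0.0314 -0.0365] 0.0826 0.0018
```

I pushed the lever to the left with shut fingers, one click at a time, and stopped in the third click. I then flipped the toggle left to the green dot, lifted clear and handed the job in at about 20 s.

- **Lever:** The paddle snapped over at tool positions 12 mm apart, as expected. It ended about 44 mm from where it was parked, and I estimate it started about 4 mm into the free run. It stayed there through the toggle flip. The two cameras gave positions about 4 mm apart, but each was steady, and they agreed on the travel.
- **Toggle:** In the last pictures it leans left. Its tip measures 36.5 mm right of the box centre, against about 41 mm expected when on and 55 mm when off. I read that tip by eye, so it is only good to a few mm. I handed in before seeing that number because my script cut it off; when I recomputed it from the saved pictures, it confirmed "on".
- **Box and bystanders:** In the last side view none of them looks moved, but I judged that by eye and did not measure it.
- **Forces:** No force reading in the pushing direction was above about 2 N. I read only at the end of each move, so short peaks, including the 4 N click peak, don't show.

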